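# Pop a pot out of the dispenser and trap it

## Robot

A 7-joint arm with a two-finger parallel gripper is mounted at the origin on the work surface. World frame = base frame: x ahead of the robot, y to its left, z up, the work surface at z = 0. Lengths are in m, angles in rad, forces in N, time in s.
With the tool pointing down it reaches from about 0.4 to 0.875 m from the base axis. Payload 4.4 kg.
Tool frame: the origin (TCP) lies midway between the tips of the shut fingers; the grasp point (between the pads) lies 19 mm behind it; z points along the fingers, y is the line along which they close (so a half turn about z gives the same grasp; the last joint's range is limited). The gripper opens to 85 mm and grips with 20 to 120 N. Pads are 22 mm wide; open, the fingers measure 114 mm over their backs; the gripper's body (76 mm by 85 mm) begins 54 mm behind the grasp point. The pads swing forward as they close: fully open they stand 13 mm farther back than shut.
Start: joints at [-1.228, 0.628, 0.038, 1.517, -0.027, 0.996, -0.02], TCP at [0.258, 0.596, 0.231] pointing down, gripper open.
Joint ranges: [-3.06, 3.06], [-0.37, 2.12], [-1.25, 1.32], [0.18, 2.47], [-1.1, 4.24], [0.23, 1.98], [-2.94, 2.94]. Speed limits (rad/s): [2.57, 2.57, 3.14, 3.14, 3.14, 3.14, 3.14].

## Interface

Orientations are given as a unit quaternion [x, y, z, w].
In Python, from cell import bot gives the robot as it stands.
- The arm moves only by the tool apply_moves, never from a script. Its argument "series" is a list that holds one entry, the list of rows, each a list of 7 numbers: the shift along the world's x, y, z in cm, then the turn, a rotation vector about the world's x, y, z in degrees, then the gripper command: -1 is fully open, 1 is shut, values between are in proportion. A call has 1 to 8 rows; each row shifts and turns the commanded pose from where the row before left it; what a row does not reach is not made up. A row lasts 1/12 s, in which the tool goes at most 41.7 mm and 7.16 degrees, less where a joint would pass 70% of its speed; a pose out of reach is approached as far as the arm can. A call is refused whole if a number of a shift passes 4.17 or a number of a turn 7.16, either way. A call with a gripper value outside its range is refused whole. The fingers move at their own pace and stop on an object; "force" is the grip in N (left out, the last holds). Time passes only in rows, so rows that do not move let the fingers close. It gives the time, the measured TCP pose, the force, the opening and the grip force at its end, in the units of the state.
- bot.get_obs(): the state, without advancing time (a new reading comes with each control period).
- bot.read_camera(name): name is "side" or "top"; returns (picture, depth): 400x640x3 uint8, red, green, blue; 400x640 float32, m along the optical axis (not along the pixel's ray), 0 where there is no reading.
- bot.get_calibration(name): a dict with "fov_y" (degrees; the focal length in pixels is half the picture's height over the tangent of half this angle, whatever the lens; pixels are square), "cx", "cy" (the principal point, pixels), "R" (3x3) and "t" (3): a world point X has camera coordinates R X + t. Camera axes: x right, y down, z forward; pixel columns grow to the right and rows downward; lengths in m; the calibration is good to about 2 mm. A picture is of the moment at which its call begins. get_calibration takes no time and is no camera call.
- bot.hand_in(): hands the job in; it is judged then, once.
The state is a dict: "clock": time; "joints": joint angles; "dq": joint speeds; "joint_efforts": joint torques, N m; "tcp_pos": TCP position; "tool_rot": TCP orientation; "ft_force": force on the tool from outside, world axes, zero at the start; "wrist_torque": the same for the moment, N m; "gripper_width": opening from 0.0 (shut) to 1.0 (fully open); "finger_force": force on a finger pad.
Only numpy, scipy, OpenCV 4.12 (cv2) and the standard library are available. Lean on these libraries where they do the work, as an engineer would, in place of code of your own. Each camera call takes 0.05 s, during which the arm holds its last target. There are 200 camera calls.

## Task

Pop the round pot out of the two-lane pot dispenser: press the paddle beside its runway fully down with one finger, and with the other finger trap the pot on the open runway before its spring slides it off the front edge. Finish while holding like that, paddle still down and the pot at rest on the runway against your finger; do not lift or pinch the pot, leave the square pot in its lane, and do not disturb the bottle, cups or spoon.

Things in the scene. Friction and masses are not known exactly. Their poses are not given: they have to be found in the camera images.
- dispenser: Fixed plywood dispenser, 222 (x) by 228 (y) by 35 mm; origin at table height midway between the stored pots; x to its back, y left, z up. Front edge x = -82 mm, back +140. Two level runways along x on top, at y = +33 and -33 mm, 50 mm wide between 6 mm high strips. Pots are stored at x = 0 behind a steel gate (x = -24 to -27, 8 mm high). Spring housing behind: 57 mm high from table.
- round_pot: Round white plastic pot with a grey lid, 46 mm diameter, 40 mm tall, about 60 g; origin at the centre of its underside. Stored in the left or the right runway.
- square_pot: Square white plastic pot with a grey lid, 46 by 46 mm, 40 mm tall; origin at the centre of its underside. Stored in the other runway; stays there.
- paddle_left (a joint): Travel of the left paddle, m: 0 up, 0.010 fully down (hard stop). Springs back up when let go; takes 3 N at first, about 6 N fully down. It lowers the gate of the left runway, which frees the pot after about 8 mm.
- paddle_left_top (a point): Centre of the top face of the left paddle, a bare steel bar, 28 mm (dispenser x) by 44 mm (y), 10 mm thick, at x = -62, y = +88 mm of the dispenser. Its top is 55 mm above the table at rest, 45 mm fully down (10 mm above the runway), so a finger pressing it down leaves the other fingertip clear of the runway but well below the pot's top.
- runway_left (a point): Point on the open left runway (35 mm above the table) at x = -62, y = +33 mm of the dispenser, level with the left paddle and 55 mm sideways of its middle. A finger standing here before the gate sinks stops the pot. Ahead of it the runway ends in an open edge 20 mm further towards -x.
- pusher_left (a joint): Stroke of the left spring pusher behind the pot, m: about 0.002 stored, up to 0.092. Pushes the pot to -x with 2.5 N at first, 1.6 N at full stroke; once the gate is down the pot goes at up to about 0.25 m/s and is off the front edge in about half a second.
- paddle_right (a joint): Travel of the right paddle, m: 0 up, 0.010 fully down (hard stop). Springs back up when let go; takes 3 N at first, about 6 N fully down. It lowers the gate of the right runway, which frees the pot after about 8 mm.
- paddle_right_top (a point): Centre of the top face of the right paddle, a bare steel bar, 28 mm (dispenser x) by 44 mm (y), 10 mm thick, at x = -62, y = -88 mm of the dispenser. Its top is 55 mm above the table at rest, 45 mm fully down (10 mm above the runway), so a finger pressing it down leaves the other fingertip clear of the runway but well below the pot's top.
- runway_right (a point): Point on the open right runway (35 mm above the table) at x = -62, y = -33 mm of the dispenser, level with the right paddle and 55 mm sideways of its middle. A finger standing here before the gate sinks stops the pot. Ahead of it the runway ends in an open edge 20 mm further towards -x.
- pusher_right (a joint): Stroke of the right spring pusher behind the pot, m: about 0.002 stored, up to 0.092. Pushes the pot to -x with 2.5 N at first, 1.6 N at full stroke; once the gate is down the pot goes at up to about 0.25 m/s and is off the front edge in about half a second.
- bottle: Plastic water bottle with a paper band and a metal cap, 72 mm diameter, 240 mm tall, standing on the table; origin at the centre of its underside. Bystander.
- cups: Stack of paper cups, 78 mm diameter, 106 mm tall; origin at the centre of its underside. Bystander.
- spoon: Orange plastic spoon, 160 mm long, lying on the table along its own x axis. Bystander.
Not all that is in view belongs to the job. Leave any green or red look-alike of the round_pot alone. Leave any blue look-alike of the square_pot alone.

How it is judged:
On the way:
1. with its own paddle pressed down, the round pot has popped out past its gate (((y of round_pot in the frame of dispenser above 0 m and value of joint paddle_left above 0.007 m) or (y of round_pot in the frame of dispenser below 0 m and value of joint paddle_right above 0.007 m)) and x of round_pot in the frame of dispenser below -0.01 m), for 0.05 s.
At the end, for the whole second after the job is handed in: Round pot's paddle held down (over 7 of 10 mm); round pot upright (0.2 rad) and at rest on its runway, 12 to 68 mm forward of where it was stored, pressed on a finger with over 0.3 N; square pot still stored (under 8 mm forward) (((y of round_pot in the frame of dispenser above 0 m and value of joint paddle_left above 0.007 m) or (y of round_pot in the frame of dispenser below 0 m and value of joint paddle_right above 0.007 m)) and x of round_pot in the frame of dispenser between -0.068 and -0.012 m and z of round_pot in the frame of dispenser between 0.03 and 0.043 m and angle between round_pot's own z axis and vertical below 0.2 rad and contact force between the fingers and round_pot above 0.3 N and linear speed of round_pot below 0.02 m/s and x of square_pot in the frame of dispenser above -0.008 m and z of square_pot in the frame of dispenser above 0.03 m); the arm keeps its last pose, push and grip.
It fails at once if the round pot slid away off the front edge or out of its runway (x of round_pot in the frame of dispenser below -0.08 m or z of round_pot in the frame of dispenser below 0.022 m).
It fails at once if the round pot was lifted (z of round_pot in the frame of dispenser above 0.05 m).
It fails at once if the square pot was popped out or lifted (x of square_pot in the frame of dispenser below -0.012 m or z of square_pot in the frame of dispenser above 0.05 m).
It fails at once if a bystander was disturbed (distance of any of bottle, cups, spoon from where it was at the start of the episode above 0.03 m).
It also fails if it takes over 29 s, if anything falls off the work surface, if the arm or the gripper's body presses on something with over 40 N, if the wrist force passes 120 N, or if a joint passes its speed limit or range.

## Working session

There is one attempt and no reset: what is moved stays moved. The work goes in short steps, Python scripts to look and compute and a tool call to move; the robot and the scene stay as the last step left them, time stands still between calls to the robot, and variables do not carry over. Pictures are saved under pics/ and viewed, at most 10 in all, crops included, and the job is handed in when it is done.

Besides the shell and the picture viewer there is one more tool, called after "Emit:" by a JSON object that holds its "method" and its "body", one argument or row to a line. apply_moves: Moves the arm, as the interface text tells. Its arguments: {"type":"object","properties":{"series":{"type":"array","items":{"type":"array","items":{"type":"array","items":{"type":"number"}}}},"force":{"type":"number"}},"required":["series"]}

```bash
mkdir -p pics; python3 - <<'E'
from cell import bot
import cv2,numpy as np
for n in("top","side"):
    p,d=bot.read_camera(n); np.savez(n+".npz",p=p,d=d); cv2.imwrite(f"pics/{n}0.png",p[...,::-1])
    c=bot.get_calibration(n); print(n,c)
o=bot.get_obs(); print(o)
E
```

```text
top {'fov_y': 47.29154237457543, 'cx': 312.44972024185165, 'cy': 195.03880661015782, 'R': array([[-0.01130574, -0.99981462, -0.0155856 ],
       [-0.9918383 ,  0.01319245, -0.12681778],
       [ 0.12699988,  0.01402462, -0.99180358]]), 't': array([0.02387928, 0.52651263, 1.3479224 ])}
side {'fov_y': 48.430453200995295, 'cx': 329.16301556208055, 'cy': 210.2348550873667, 'R': array([[ 0.92251335, -0.38574226, -0.01311613],
       [-0.19127011, -0.42738314, -0.88360591],
       [ 0.33523853,  0.81764696, -0.46804761]]), 't': array([-0.46560779,  0.17830868,  1.06057544])}
{'clock': 0.1, 'joints': array([-1.22780143,  0.62921571,  0.03845375,  1.51829376, -0.02698842,
        0.99629916, -0.02000712]), 'dq': array([-0.00103299, -0.00265336,  0.00200109, -0.00247113,  0.00010407,
       -0.00010756,  0.00027045]), 'joint_efforts': array([ 2.24891919e-03, -5.64532292e+01,  1.23044662e+00, -1.93973529e+01,
        1.13267556e-02,  5.42958209e-03, -3.50151208e-05]), 'tcp_pos': array([0.25813109, 0.59592558, 0.23049756]), 'tool_rot': array([ 2.02981362e-01,  9.79182233e-01, -8.34196272e-04, -1.57266108e-04]), 'ft_force': array([-0.0470832 , -0.18751105, -0.05878351]), 'wrist_torque': array([-0.03737255,  0.02530389, -0.02446953]), 'finger_force': 0.0, 'gripper_width': 0.9965064341026677}
```

View pics/top0.png

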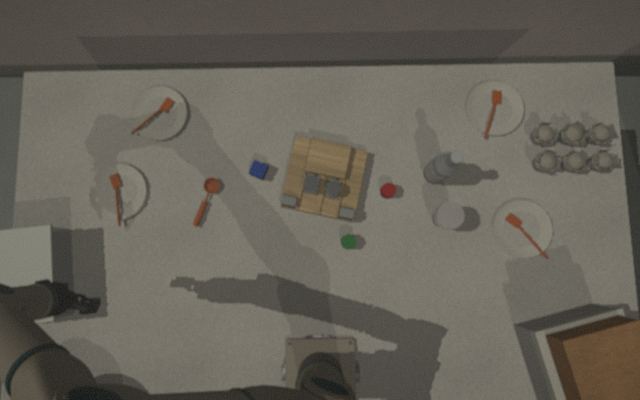

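View pics/side0.png

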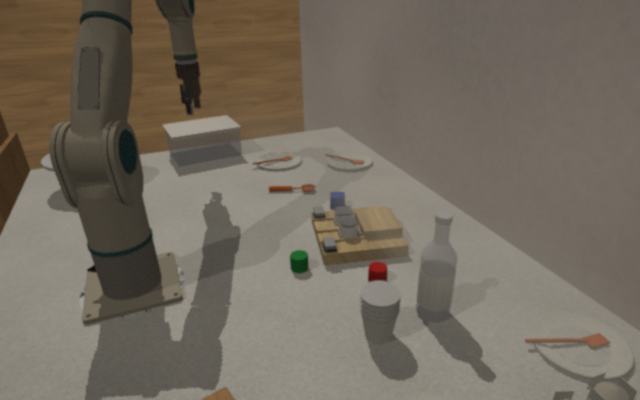

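The top view shows the dispenser at about (325,178), with pots at about (311,184) and (336,186) and paddles at about (288,200) and (347,212). In the side view it is at about (358,235). I'll enlarge both to tell the pots apart.

```bash
python3 - <<'E'
import cv2,numpy as np
a=np.load("top.npz")["p"][125:230,270:380,::-1]; b=np.load("side.npz")["p"][190:270,300:420,::-1]
a=cv2.resize(a,(393,375),interpolation=cv2.INTER_CUBIC)
b=cv2.resize(b,(400,267),interpolation=cv2.INTER_CUBIC)
b=cv2.copyMakeBorder(b,0,375-267,0,0,cv2.BORDER_CONSTANT)
m=np.hstack([a,b]); m=np.clip(m*1.6,0,255).astype(np.uint8)
cv2.imwrite("pics/crop0.png",m[:, :800])
E
```

```text
(no output)
```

View pics/crop0.png

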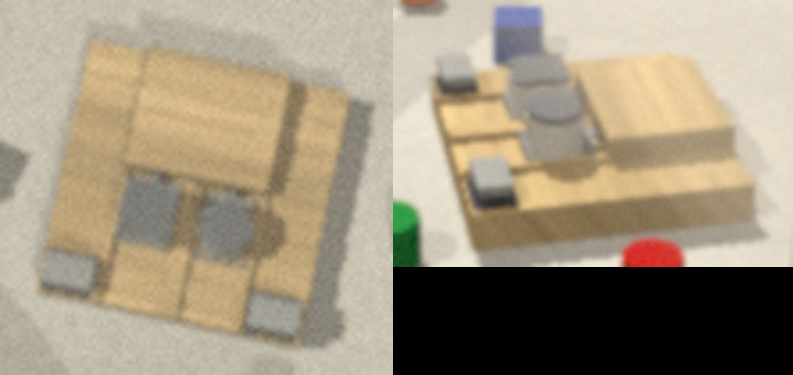

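The round pot is in the right lane: round lid at about (333,188) in the full top image, right paddle at about (346,213). The square pot is in the left lane. Next I'll fit the dispenser pose.

```bash
cat >u.py <<'E'
import numpy as np,cv2
from cell import bot
def K(n):
    c=bot.get_calibration(n); return c,200/np.tan(np.radians(c["fov_y"]/2))
def pts(n,u,v,d):
    c,f=K(n); P=np.stack([(u-c["cx"])/f*d,(v-c["cy"])/f*d,d],-1); return (P-c["t"])@c["R"]
def ray(n,u,v,z):
    c,f=K(n); r=c["R"].T@np.array([(u-c["cx"])/f,(v-c["cy"])/f,1]); o=-c["R"].T@c["t"]; return o+r*(z-o[2])/r[2]
def proj(n,X):
    c,f=K(n); q=c["R"]@X+c["t"]; return q[:2]/q[2]*f+[c["cx"],c["cy"]]
E
python3 - <<'E'
from u import *
z=np.load("top.npz");p,d=z["p"],z["d"]
v,u=np.mgrid[125:230,270:380]; W=pts("top",u,v,d[125:230,270:380])
hsv=cv2.cvtColor(p,cv2.COLOR_RGB2HSV)[125:230,270:380]
table=W[:,:,2][(hsv[...,1]<40)]; print("table z",np.median(table))
h=W[...,2]
wood=((hsv[...,1]>70)&(hsv[...,0]<30)&(hsv[...,0]>8)&(h>0.015)&(h<.1))
print("wood n",wood.sum(), np.percentile(h[wood],[5,25,50,75,95]))
# all raised region (largest component)
m=((h>0.02)&(h<.12)).astype(np.uint8); n,l,s,c=cv2.connectedComponentsWithStats(m); i=1+np.argmax(s[1:,4])
print("solid",s[i],h[l==i].max())
P=W[l==i][:,:2]
r=cv2.minAreaRect((P*1000).astype(np.float32)); print("rect mm",r)
# colour-based outline, rays to plane z=.035
k=((wood|(l==i))*255).astype(np.uint8)
low=wood&(h<.045); Q=np.array([ray("top",a,b,.035)[:2] for a,b in zip(u[low],v[low])])
print("wood rect", cv2.minAreaRect((Q*1000).astype(np.float32)))
# grey bits on top
g=((hsv[...,1]<70)&(l==i)&(h>.045)).astype(np.uint8)
n,l2,s2,c2=cv2.connectedComponentsWithStats(g)
for j in range(1,n):
    if s2[j,4]>25:
        q=W[l2==j]; print(s2[j],c2[j]+[270,125],np.median(q,0), ray("top",*(c2[j]+[270,125]),np.median(q[:,2])))
E
```

```text
table z -0.0005688266838664711
wood n 4333 [0.02994099 0.0333253  0.03652055 0.0535906  0.05872493]
solid [  10   12   88   86 5484] 0.08173198984618864
rect mm ((577.65283203125, -17.636611938476562), (228.14547729492188, 222.8531951904297), 77.13866424560547)
wood rect ((577.5953369140625, -17.54132080078125), (226.15863037109375, 220.6923828125), 77.13832092285156)
[ 32  50  19  20 271] [311.06642066 183.93726937] [0.5543853  0.02062453 0.07363134] [0.55467641 0.02053947 0.07363134]
[ 55  52  16  22 232] [332.81034483 187.97413793] [ 0.54133412 -0.04374681  0.07327255] [ 0.54184975 -0.04327949  0.07327255]
[ 11  70  16  12 139] [288.76258993 200.71223022] [0.50747481 0.08726681 0.05370057] [0.50811173 0.08786016 0.05370057]
[ 69  82  16  13 143] [346.5034965  213.03496503] [ 0.4691861  -0.0843621   0.05409941] [ 0.4690921  -0.0831256   0.05409941]
```

Emit:
{"method": "apply_moves", "body": {
  "series": [
    [[0.91,-2.72,0,0,0,0.44,0],[0.91,-2.72,0,0,0,0.44,0],[0.91,-2.72,0,0,0,0.44,0],[0.91,-2.72,0,0,0,0.44,0],[0.91,-2.72,0,0,0,0.44,0],[0.91,-2.72,0,0,0,0.44,0],[0.91,-2.72,0,0,0,0.44,0],[0.91,-2.72,0,0,0,0.44,0]]
  ],
  "force": 30
}}

```text
clock: 0.77
tcp_pos: [0.3312, 0.3773, 0.2311]
tool_rot: [0.173, 0.985, -0.0, -0.0]
ft_force: [0.1, 0.2, 0.5]
gripper_width: 0.498
finger_force: 0.0
```

Emit:
{"method": "apply_moves", "body": {
  "series": [
    [[0.91,-2.72,0,0,0,0.44,0],[0.91,-2.72,0,0,0,0.44,0],[0.91,-2.72,0,0,0,0.44,0],[0.91,-2.72,0,0,0,0.44,0],[0.91,-2.72,0,0,0,0.44,0],[0.91,-2.72,0,0,0,0.44,0],[0.91,-2.72,0,0,0,0.44,0],[0.91,-2.72,0,0,0,0.44,0]]
  ]
}}

```text
clock: 1.43
tcp_pos: [0.404, 0.1598, 0.2312]
tool_rot: [0.142, 0.99, -0.0, -0.0]
ft_force: [1.0, -0.7, 0.1]
gripper_width: 0.503
finger_force: 0.0
```

Emit:
{"method": "apply_moves", "body": {
  "series": [
    [[0.91,-2.72,0,0,0,0.44,0],[0.91,-2.72,0,0,0,0.44,0],[0.91,-2.72,0,0,0,0.44,0],[0.91,-2.72,0,0,0,0.44,0],[0.91,-2.72,0,0,0,0.44,0],[0.91,-2.72,0,0,0,0.44,0],[0.91,-2.72,0,0,0,0.44,0],[0.91,-2.72,0,0,0,0.44,0],[0,0,0,0,0,0,0]]
  ]
}}

```text
$.series[0]: bad value
```

Emit:
{"method": "apply_moves", "body": {
  "series": [
    [[0.92,-2.71,-1,0,0,0.44,-0.04],[0.92,-2.71,-1,0,0,0.44,-0.04],[0.92,-2.71,-1,0,0,0.44,-0.04],[0.92,-2.71,-1,0,0,0.44,-0.04],[0.92,-2.71,-1,0,0,0.44,-0.04],[0.92,-2.71,-1,0,0,0.44,-0.04],[0.92,-2.71,-1,0,0,0.44,-0.04],[0.92,-2.71,-1,0,0,0.44,-0.04]]
  ]
}}

```text
clock: 2.1
tcp_pos: [0.4776, -0.0569, 0.1506]
tool_rot: [0.112, 0.994, 0.0, -0.0]
ft_force: [0.9, -0.0, 0.1]
gripper_width: 0.523
finger_force: 0.0
```

Emit:
{"method": "apply_moves", "body": {
  "series": [
    [[0,0,-1,0,0,0,-0.04],[0,0,-1,0,0,0,-0.04],[0,0,-1,0,0,0,-0.04],[0,0,-1,0,0,0,-0.04],[0,0,-1,0,0,0,-0.04],[0,0,0,0,0,0,-0.04],[0,0,0,0,0,0,-0.04]]
  ]
}}

```text
clock: 2.68
tcp_pos: [0.477, -0.0555, 0.1009]
tool_rot: [0.112, 0.994, -0.0, -0.001]
ft_force: [0.4, -0.2, 0.1]
gripper_width: 0.521
finger_force: 0.0
```

```bash
cat >look.py <<'E'
from u import *
import sys
k=sys.argv[1]; ims=[]
for n in("top","side"):
    p,d=bot.read_camera(n); np.savez(n+k+".npz",p=p,d=d)
    y,x=(125,270) if n=="top" else (150,280)
    ims.append(cv2.resize(p[y:y+120,x:x+130,::-1],(400,369),interpolation=cv2.INTER_CUBIC))
cv2.imwrite(f"pics/v{k}.png",np.clip(np.hstack(ims)*1.6,0,255).astype(np.uint8))
O=np.array([.5493,-.0112]);ex=np.array([.9749,-.2226]);ey=np.array([.2226,.9749])
o=bot.get_obs(); q=o["tcp_pos"]; e=q[:2]-O
print(o["clock"],q,"disp",e@ex*1000,e@ey*1000,o["tool_rot"],o["ft_force"],o["gripper_width"],o["joints"])
E
python3 look.py 1
```

```text
2.7833 [ 0.47780755 -0.05552464  0.10166498] disp -59.8313244992418 -59.12631323609054 [1.11959822e-01 9.93712712e-01 1.25144569e-05 2.08754430e-04] [-0.17938656  0.81956773 -1.01616861] 0.5190662116106739 [ 0.04184958  0.60244575  0.02252732  2.0980895  -0.02992056  0.44093037
  1.43387318]
```

View pics/v1.png

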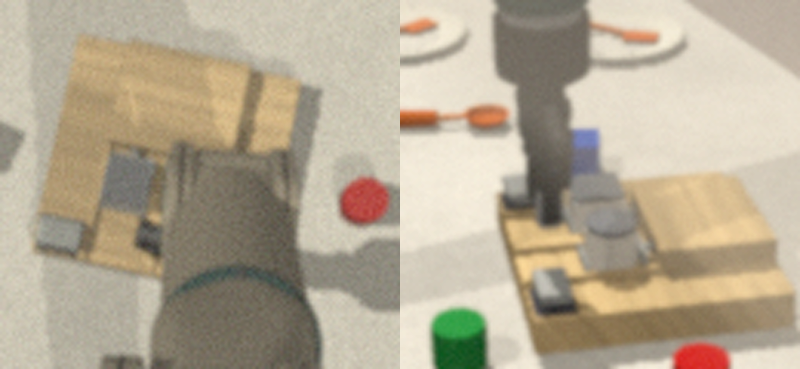

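The top view shows a dark fingertip at full-image (319,203), and the side view shows one at (328,217). I'll compare these with the expected tip positions.

```bash
python3 - <<'E'
from u import *
O=np.array([.5493,-.0112]);ex=np.array([.9749,-.2226]);ey=np.array([.2226,.9749])
for y in(-.030,-.088):
    X=np.append(O-.060*ex+y*ey,.108); print(y,X,proj("top",X),proj("side",X))
z=np.load("side1.npz");p,d=z["p"],z["d"]
v,u=np.mgrid[185:230,310:350]; W=pts("side",u,v,d[185:230,310:350]); D=W[...,:2]-O
g=(p[185:230,310:350].max(2)<60)&(d[185:230,310:350]>0)&(W[...,2]>.09)
D=np.stack([D@ex*1000,D@ey*1000,W[...,2]*1000],-1)
for a in range(0,45,3): 
    if g[a].any(): q=D[a][g[a]]; print(a+185,u[a][g[a]].min(),u[a][g[a]].max(),np.median(q,0).round(),q.min(0).round(),q.max(0).round())
E
```

```text
-0.03 [ 0.484128 -0.027091  0.108   ] [327.82033762 206.36529818] [325.31220865 210.95333494]
-0.088 [ 0.4712172 -0.0836352  0.108    ] [347.77289182 210.62559072] [329.13933756 221.75826685]
200 323 324 [-73. -89. 170.] [-74. -90. 170.] [-72. -89. 170.]
203 322 328 [ -69. -105.  169.] [ -73. -123.  136.] [-67. -38. 179.]
206 322 333 [-65. -95. 156.] [ -73. -120.  128.] [-53. -40. 169.]
209 322 334 [ -66. -113.  157.] [ -73. -118.  120.] [-52. -39. 160.]
212 322 331 [-68. -96. 139.] [ -72. -115.  110.] [-56. -38. 151.]
215 326 331 [-63. -96. 131.] [-68. -98. 130.] [-56. -92. 133.]
218 326 331 [-63. -96. 123.] [-68. -98. 120.] [-56. -89. 125.]
221 326 331 [-62. -95. 114.] [-68. -96. 112.] [-57. -90. 115.]
```

```bash
python3 - <<'E'
from u import *
O=np.array([.5493,-.0112]);ex=np.array([.9749,-.2226]);ey=np.array([.2226,.9749])
z=np.load("top1.npz");p,d=z["p"],z["d"]
a,b,c,e=196,212,312,326
v,u=np.mgrid[a:b,c:e]; W=pts("top",u,v,d[a:b,c:e]); D=W[...,:2]-O
for n,q in(("x",D@ex),("y",D@ey),("z",W[...,2])): print(n);print((q*1000).round().astype(int)[::2])
print(p[a:b,c:e].max(2)[::2])
E
```

```text
x
[[ -31  -31  -30  -29  -29  -49  -28  -28  -27  -27  -26  -80  -85  -85]
 [ -37  -36  -37  -55  -55  -54  -53  -53  -51  -51  -84  -84  -89  -90]
 [ -43  -43  -61  -61  -60  -60  -59  -59  -58  -56  -88  -88  -94  -95]
 [ -49  -50  -67  -66  -65  -65  -64  -64  -63  -63  -91  -97  -99 -100]
 [ -56  -55  -72  -72  -70  -70  -69  -68  -67  -66  -95 -101 -104 -105]
 [ -61  -61  -60  -75  -74  -74  -73  -73  -73  -68  -99 -107 -109 -110]
 [ -67  -67  -66  -66  -65  -64  -64  -75  -74  -74 -102 -112 -114 -115]
 [ -73  -73  -72  -72  -71  -71  -70  -69  -68  -67  -67 -117 -119 -119]]
y
[[ 24  20  18  15  12   3   6   3   0  -3  -6 -18 -20 -22]
 [ 22  19  16   7   5   2   0  -3  -5  -8 -16 -18 -21 -23]
 [ 21  18   9   6   4   1  -2  -4  -7  -9 -17 -19 -22 -24]
 [ 20  16   8   5   3   0  -3  -5  -8 -10 -18 -21 -23 -25]
 [ 18  15   7   4   1  -1  -4  -6  -9 -11 -19 -22 -24 -26]
 [ 17  14  11   3   1  -2  -4  -7 -10 -12 -20 -23 -25 -27]
 [ 16  13  10   7   4   1  -2  -8 -10 -13 -20 -24 -26 -28]
 [ 15  12   9   5   3   0  -3  -6  -9 -12 -15 -25 -27 -28]]
z
[[ 32  37  36  31  35 204  38  42  4
[... 209 characters left out ...]
 205 209 204 203 199 193 194 192 470 522 558 572]
 [ 36  36  34 196 190 194 190 193 196 158 467 543 570 584]
 [ 34  36  35  44  43  39  42 159 160 162 457 559 582 593]
 [ 30  35  33  43  38  44  40  40  36  34  37 575 595 605]]
[[114 110 100  81  68  70  92 109 121 120 106  93  96  85]
 [110 110  99  71  51  45  54  62  71  76  80  89  86  86]
 [108 101  80  69  63  66  57  56  62  62  69  83  86  79]
 [114  97  70  60  55  52  59  61  67  63  75  86  85  79]
 [107  92  62  51  38  42  39  50  48  57  66  82  83  82]
 [115 108 104  96  80  67  60  55  42  50  69  80  80  81]
 [113 112 115 111 118 114 105  84  67  65  74  80  86  88]
 [117 118 115 114 117 123 128 115 100  95  98  87  80  78]]
```

Finger positions match: the near finger is at y≈-89 and x≈-62 in the dispenser frame. The top-view block is only a knuckle at z≈0.2. Next I'll descend to just above the paddle.

Emit:
{"method": "apply_moves", "body": {
  "series": [
    [[0,0,-1,0,0,0,-0.04],[0,0,-1,0,0,0,-0.04],[0,0,-1,0,0,0,-0.04],[0,0,-1,0,0,0,-0.04],[0,0,-0.4,0,0,0,-0.04],[0,0,0,0,0,0,-0.04],[0,0,0,0,0,0,-0.04]]
  ]
}}

```text
clock: 3.37
tcp_pos: [0.4772, -0.0555, 0.0568]
tool_rot: [0.112, 0.994, -0.0, -0.001]
ft_force: [0.6, -1.4, 0.2]
gripper_width: 0.523
finger_force: 0.0
```

Emit:
{"method": "apply_moves", "body": {
  "series": [
    [[0,0,-0.2,0,0,0,-0.04],[0,0,-0.2,0,0,0,-0.04],[0,0,0,0,0,0,-0.04]]
  ]
}}

```text
clock: 3.62
tcp_pos: [0.4777, -0.0555, 0.0533]
tool_rot: [0.112, 0.994, 0.0, 0.0]
ft_force: [0.0, 0.1, 0.7]
gripper_width: 0.519
finger_force: 0.0
```

Emit:
{"method": "apply_moves", "body": {
  "series": [
    [[0,0,-0.2,0,0,0,-0.04],[0,0,-0.1,0,0,0,-0.04],[0,0,0,0,0,0,-0.04]]
  ]
}}

```text
clock: 3.87
tcp_pos: [0.4777, -0.0556, 0.0505]
tool_rot: [0.112, 0.994, -0.0, 0.0]
ft_force: [0.2, 0.3, 1.7]
gripper_width: 0.521
finger_force: 1.3
```

```bash
python3 look.py 2
```

```text
3.9667 [ 0.47774821 -0.05554281  0.05045254] disp -59.885128851237816 -59.15723418631473 [1.11978985e-01 9.93710555e-01 9.69167402e-06 2.00237239e-04] [-0.98067024 -0.04139491  2.3944276 ] 0.5210238849549094 [ 0.04695296  0.70153755  0.01539475  2.12314892 -0.03189927  0.31671422
  1.43539003]
```

View pics/v2.png

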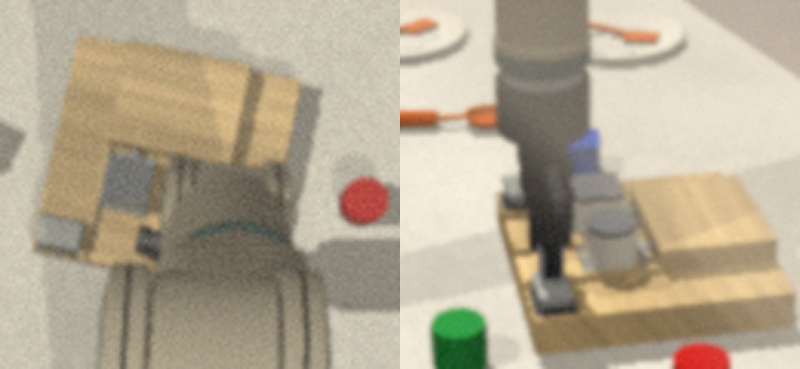

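The finger stands in the middle of the right paddle (side crop (550,275)) and has just touched it, with the pot still behind the gate. Pressing now.

Emit:
{"method": "apply_moves", "body": {
  "series": [
    [[0,0,-0.2,0,0,0,-0.04],[0,0,-0.2,0,0,0,-0.04],[0,0,-0.2,0,0,0,-0.04],[0,0,-0.2,0,0,0,-0.04],[0,0,-0.15,0,0,0,-0.04],[0,0,0,0,0,0,-0.04],[0,0,0,0,0,0,-0.04],[0,0,0,0,0,0,-0.04]]
  ]
}}

```text
clock: 4.63
tcp_pos: [0.4777, -0.0557, 0.0423]
tool_rot: [0.112, 0.994, -0.0, 0.0]
ft_force: [-3.8, 0.7, 24.6]
gripper_width: 0.519
finger_force: 13.3
```

```bash
python3 look.py 3
```

```text
4.7333 [ 0.47770697 -0.05570689  0.04231958] disp -59.88881645263522 -59.326372372863176 [ 1.11960033e-01  9.93712586e-01 -7.66780578e-05  4.90790868e-04] [-3.39267622  0.35570378 24.60496513] 0.5150906646198699 [ 0.04782952  0.7176805   0.01441465  2.12641422 -0.03172288  0.29671807
  1.43542303]
```

View pics/v3.png

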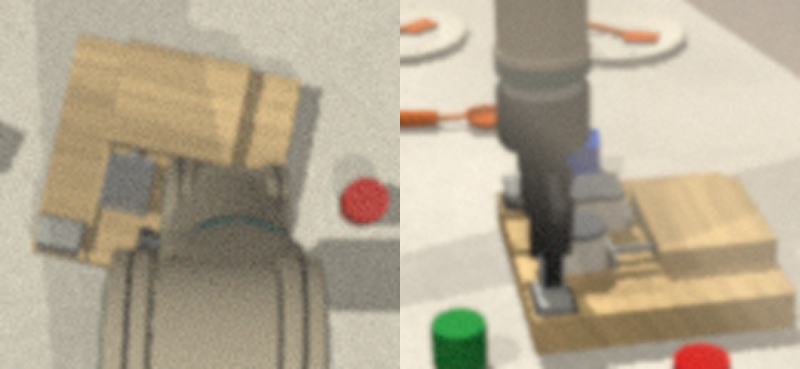

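The pot slid out and stopped against the finger (lid at crop (588,228)), with the pusher rod visible behind it. The square pot is still stored. Checking numbers.

```bash
python3 - <<'E'
from u import *
O=np.array([.5493,-.0112]);ex=np.array([.9749,-.2226]);ey=np.array([.2226,.9749])
for k in("2","3"):
    z=np.load("side%s.npz"%k);p,d=z["p"],z["d"]
    a,b,c,e=205,256,315,375
    v,u=np.mgrid[a:b,c:e]; W=pts("side",u,v,d[a:b,c:e]); D=W[...,:2]-O; X,Y,Z=D@ex*1e3,D@ey*1e3,W[...,2]*1e3
    s=cv2.cvtColor(p,cv2.COLOR_RGB2HSV)[a:b,c:e,1]<75
    m=s&(abs(Y+33)<28)&(Z>68)&(Z<80)&(X<25)&(X>-60); print(k,"round lid x",np.percentile(X[m],[3,97]),"z",np.median(Z[m]),m.sum())
    m=s&(abs(Y-33)<28)&(Z>68)&(Z<80)&(X<35)&(X>-60); print("square lid x",np.percentile(X[m],[3,97]),np.median(Z[m]))
    m=s&(Y>-109)&(Y<-98)&(abs(X+62)<12)&(Z>36)&(Z<62); print("paddle z",np.median(Z[m]),m.sum())
o=bot.get_obs();print(o["clock"],o["tcp_pos"],o["ft_force"])
E
```

```text
2 round lid x [-20.15038144  17.77549212] z 73.49572509782868 139
square lid x [-20.07469959  21.52394804] 73.22124600046027
paddle z 51.69385758861226 23
3 round lid x [-34.47882996  -7.38785592] z 73.47367000588672 93
square lid x [-21.52762104  21.3418549 ] 73.46408673439322
paddle z 43.91606709522041 25
4.7333 [ 0.47770697 -0.05570689  0.04231958] [-3.39267622  0.35570378 24.60496513]
```

```bash
python3 -c "
from cell import bot
print(bot.hand_in())"
```

```text
the job is handed in; nothing more can be done
None
```

I handed the job in at about 4.7 s on the clock, with the right paddle held at its stop and the round pot resting against the other finger about 26 mm forward of where it was stored; the square pot is still in its lane, the bottle, cups and spoon were not touched, and hand-in returned no verdict.

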